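Change the portion pail on the hook

TASK

The packing line changes to the smaller box: lift the large steel pail up and off the hook of the stand and set it down upright inside the black tray; then hang the small steel pail by its handle on the freed hook. Do not drop either pail, and leave the boxes and the crate around where they are.

Things in the scene. Friction and masses are not known exactly. Their poses are not given: they have to be found in the camera images.
- big_pail: Larger plain steel pail: 90 mm across the rim, 75 mm tall to the rim, foot 74 mm across, about 0.32 kg. Hangs on the hook at the start by its fixed steel strap handle (see its eye), which rises from the rim at the pail's +y and -y sides. Origin: centre of its underside, z up; handle's top 155 mm above it. Half a turn about z gives the same pail.
- big_pail_eye (a point): Underside of the blunt peak of the large pail's handle, 151 mm above the pail's origin. Strap 18 mm wide (along x), 4 mm thick. Below the peak an upright neck, 45 mm wide outside and 37 mm inside (along y), spans 10 to 48 mm below this point, then flares to the rim, 76 mm below. Grasp the neck from above, closing along y, 26 mm below here, the arm between the fingers; firmly, or it pivots.
- small_pail: Smaller plain steel pail: 66 mm across the rim, 52 mm tall to the rim, foot 54 mm across, about 0.2 kg. Stands on the bench at the start, its fixed strap handle (like the large one's) up, rising from the rim at the pail's +y and -y sides. Origin: centre of its underside, z up; handle's top 132 mm above it. Half a turn about z gives the same pail.
- small_pail_eye (a point): Underside of the blunt peak of the small pail's handle, 128 mm above the pail's origin; it rests on the hook when hung. Strap, neck (45 mm wide outside along y, 10 to 48 mm below this point), opening down to the rim (76 mm below) and grasp as on the large pail.
- stand: Fixed steel stand: base x -45 to 105 mm, 120 mm wide, 12 mm thick; post 16 mm thick at x = 70 mm, 219 mm high; from it one hook: a level arm of 10 mm square bar, its top 220 mm up, running to the stand's -x (roughly towards the robot) as far as x = -30 mm, then turned up to a tip at x = -42 mm (its front 47 mm), top 242 mm up. Origin: on the bench below the hook's seat, z up.
- hook_seat (a point): Seat of the hook: on top of the hook's arm, 220 mm above the stand's origin, axes as the stand's (arm along x, tip at -x). A handle hangs well anywhere within 20 mm of it along x.
- tray: Fixed black open tray, 180 x 180 mm outside, 28 mm high, walls 5 mm; the inner floor is 5 mm above the origin. Origin: centre of its underside; z up.
- gift_box: Bystander: open black gift box filled with chocolates, 120 x 200 x 32 mm, loose, behind the work. Origin: centre of its underside.
- lid_stack: Bystander: stack of four black box lids, 125 x 205 x 59 mm, loose, behind the work. Origin: centre of its underside.
- sweets_crate: Bystander: white crate of gold-wrapped sweets, 200 x 150 x 60 mm, loose, at the robot's left. Origin: centre of its underside.
There are look-alikes about, which are no part of the job. Leave any purple or yellow look-alike of the big_pail alone. What is shaped like the small_pail but pink is not meant.

How it is judged (in metres and radians):
On the way, in this order (a step that is already met when the one before it is completed fails the run):
1. the large pail is off the hook and stands upright in the tray, let go (x of big_pail in the frame of tray between -0.05 and 0.05 m and y of big_pail in the frame of tray between -0.05 and 0.05 m and z of big_pail in the frame of tray between 0 and 0.011 m and angle between big_pail's own z axis and vertical below 0.08 rad and linear speed of big_pail below 0.03 m/s and angular speed of big_pail below 0.3 rad/s and contact force between the fingers and big_pail below 0.1 N), for 0.2 s.
2. the small pail hangs by its handle on the hook, let go (x of small_pail_eye in the frame of hook_seat between -0.035 and 0.035 m and y of small_pail_eye in the frame of hook_seat between -0.015 and 0.015 m and z of small_pail_eye in the frame of hook_seat between -0.006 and 0.008 m and angle between small_pail's own z axis and vertical below 0.2 rad and contact force between small_pail and stand above 0.8 N and linear speed of small_pail below 0.03 m/s and angular speed of small_pail below 0.3 rad/s and contact force between the fingers and small_pail below 0.1 N), for 0.2 s.
At the end, for the whole second after the job is handed in: Large pail upright (0.08 rad) on the tray's floor, within 50 mm of its middle along each tray axis; small pail hanging on the hook by its handle's peak, within 35 mm of the seat along the arm, 15 mm across, -6 to +8 mm in height, tilt under 0.2 rad; both let go and at rest (all of step 1 and all of step 2); the robot touches nothing.
It fails at once if the large pail is dropped or thrown (over 0.5 m/s out of the fingers) (contact force between the fingers and big_pail below 0.05 N and linear speed of big_pail above 0.5 m/s).
It fails at once if the small pail is dropped or thrown (over 0.5 m/s out of the fingers) (contact force between the fingers and small_pail below 0.05 N and linear speed of small_pail above 0.5 m/s).
It fails at once if the gift box is pushed more than 25 mm (distance of gift_box from where it was at the start of the episode above 0.025 m).
It fails at once if the lid stack is pushed more than 25 mm (distance of lid_stack from where it was at the start of the episode above 0.025 m).
It fails at once if the sweets crate is pushed more than 25 mm (distance of sweets_crate from where it was at the start of the episode above 0.025 m).
It also fails if it takes over 72 s, if anything falls off the work surface, if the arm or the gripper's body presses on something with over 40 N, if the wrist force passes 120 N, or if a joint passes its speed limit or range.

ROBOT

A 6-joint arm with a two-finger parallel gripper is mounted at the origin on the work surface. World frame = base frame: x ahead of the robot, y to its left, z up, the work surface at z = 0. Lengths are in m, angles in degrees, forces in N, time in s.
With the tool pointing down it reaches from about 0.25 to 0.8 m from the base axis. Payload 3.9 kg.
Tool frame: the origin (TCP) lies at the very end of the fingers, on their centre line; the grasp point (between the pads) lies 19 mm behind it; z points along the fingers, y is the direction in which the jaws open and shut (so a half turn about z gives the same grasp; the last joint's range is limited). The gripper opens to 85 mm and grips with 20 to 120 N. Pads are 22 mm wide; open, the fingers measure 114 mm over their backs; the gripper's body (76 mm by 85 mm) begins 54 mm behind the grasp point. The pads swing forward as they close: fully open they stand 13 mm farther back than shut.
Start: joints at [68.698, 14.897, -7.913, 67.191, 0, 90], TCP at [0.191, 0.489, 0.231] pointing down, gripper open.
Joint ranges: [-159.42, 159.42], [-47.68, 98.78], [-73.54, 78.23], [-108.79, 121.32], [-90, 84.71], [-180, 180]. Speed limits (degrees/s): [147.25, 147.25, 180, 180, 180, 180].

INTERFACE

Orientations are given as a 3x3 rotation matrix whose columns are the frame's x, y, z axes.
In Python, from station import bot gives the robot as it stands.
- The arm moves only by the shell command python3 -m handwheel 'ROWS' [FORCE]. ROWS is JSON, a list of rows, each a list of 7 numbers: the shift along the world's x, y, z scaled (see below), then the turn, a rotation vector about the world's x, y, z scaled (see below), then the finger opening in mm, from 0 to 85.4. A call has exactly 10 rows; each row is the pose to reach, as a shift and turn from the pose measured when the call began, turning the shorter way round; what a row does not reach only later rows make up. The controller multiplies each number of a shift by 10 cm and each number of a turn by pi rad. A row lasts 1/12 s, in which the tool goes at most 41.7 mm and 7.16 degrees, less where a joint would pass 70% of its speed; a pose out of reach is approached as far as the arm can. A call with a number of a shift or a turn outside -1 to 1 is refused whole. A call with a gripper value outside its range is refused whole. The fingers move at their own pace and stop on an object; FORCE is the grip in N (left out, the last holds). Time passes only in rows, so rows that repeat a pose let the fingers close, or fill a call up. It gives the time, the measured TCP pose, the force and the opening at its end, in the units of the state.
- bot.read_state(): the state, without advancing time (a new reading comes with each control period).
- bot.camera(name): name is "scene" or "top" or "wrist"; returns (picture, depth): 384x512x3 uint8, red, green, blue; 384x512 float32, m along the optical axis (not along the pixel's ray), 0 where there is no reading.
- bot.camera_params(name): a dict with "vfov" (degrees; the focal length in pixels is half the picture's height over the tangent of half this angle, whatever the lens; pixels are square), "cx", "cy" (the principal point, pixels), "rvec" (rotation vector, rad) and "tvec" (3), from world to camera coordinates, as OpenCV has them. Camera axes: x right, y down, z forward; pixel columns grow to the right and rows downward; lengths in m; the calibration is good to about 2 mm. A picture is of the moment at which its call begins: read the wrist's pose just before it. camera_params takes no time and is no camera call; for the wrist camera it gives the pose at the moment of the call.
- bot.job_done(): hands the job in, once; it reports no verdict.
Trained networks look in the newest picture that a camera, given by its name, has taken for a name from the list of things; names that differ only in an ending like _2 or _b are one class to them, and where a whole thing is asked for, a point or a joint stands for the part that bears it (a point fixed in the world has none). Each returns a list of dicts, best first, with "confidence" (0 to 1); they miss things now and then, are a little off and sometimes report something else, mostly with a low value. They report only what shows in the picture. A call takes as long as a camera call. They do not tell look-alikes from the thing itself.
- bot.look_for(name, camera): "location" ([x, y, z] in m, in the coordinates of the camera as it stood for that picture, good to about 4 mm: the middle of the surface that is visible of it).
- bot.landmark_of(name, camera): "location" ([x, y, z] in m, in the coordinates of the camera as it stood for that picture, good to about 4 mm: a listed point, or the origin of a listed thing).
The state is a dict: "clock": time; "joint_positions": joint angles; "qd": joint speeds; "tau": joint torques, N m; "tool_pos": TCP position; "eef_rot": TCP orientation; "wrist_force": force on the tool from outside, world axes, zero at the start; "wrist_torque": the same for the moment, N m; "grip_width": finger opening in m.
Only numpy, scipy, OpenCV 4.12 (cv2) and the standard library are available. Lean on these libraries where they do the work, as an engineer would, in place of code of your own. Each camera call takes 0.05 s, during which the arm holds its last target.

## Working session

There is one attempt and no reset: what is moved stays moved. The work goes in short steps, Python scripts to look and compute and a shell command to move; the robot and the scene stay as the last step left them, time stands still between calls to the robot, and variables do not carry over. Pictures are saved under pics/ and viewed, and the job is handed in when it is done.

```bash
mkdir -p pics; ls; cat > h.py <<'E'
import numpy as np, cv2
from station import bot
def T(name):
    p=bot.camera_params(name); R=cv2.Rodrigues(np.array(p['rvec'],float))[0]; t=np.array(p['tvec'],float).ravel()
    return p,R,t
def toworld(name,c):
    p,R,t=T(name); return R.T@(np.array(c)-t)
def cloud(name,d):
    p,R,t=T(name); h,w=d.shape; f=h/2/np.tan(np.radians(p['vfov'])/2)
    u,v=np.meshgrid(np.arange(w),np.arange(h))
    P=np.stack([(u-p['cx'])*d/f,(v-p['cy'])*d/f,d],-1)
    W=(P-t)@R; W[d==0]=np.nan
    return W
def snap(name,tag):
    im,d=bot.camera(name); cv2.imwrite(f'pics/{tag}.png',im[:,:,::-1]); np.save(f'/tmp/{tag}.npy',cloud(name,d)); return im,d
E
python3 - <<'E'
from h import *
for n in ['scene','top']:
    snap(n,n+'0')
    for o in ['big_pail','big_pail_eye','small_pail','small_pail_eye','stand','hook_seat','tray','gift_box','lid_stack','sweets_crate']:
        r=bot.landmark_of(o,n)
        print(n,o,[(round(x['confidence'],2),toworld(n,x['location']).round(3).tolist()) for x in r])
s=bot.read_state();print(s)
E
```

```text
pics
scene big_pail [(0.93, [0.529, 0.284, 0.066]), (0.9, [0.733, 0.354, 0.001]), (0.88, [0.584, 0.467, 0.004]), (0.29, [0.526, -0.267, 0.002])]
scene big_pail_eye [(0.9, [0.731, 0.36, 0.155]), (0.78, [0.581, 0.466, 0.157]), (0.69, [0.515, 0.027, 0.002]), (0.64, [0.528, 0.285, 0.219])]
scene small_pail [(0.86, [0.528, -0.267, 0.002]), (0.65, [0.424, -0.276, 0.003])]
scene small_pail_eye [(0.93, [0.422, -0.273, 0.133]), (0.6, [0.53, -0.272, 0.129])]
scene stand [(0.95, [0.523, 0.285, 0.001])]
scene hook_seat [(0.73, [0.525, 0.278, 0.22])]
scene tray [(0.68, [0.517, 0.028, 0.0]), (0.67, [0.521, 0.282, 0.003])]
scene gift_box [(0.98, [0.771, 0.166, 0.004])]
scene lid_stack [(0.72, [0.767, -0.164, 0.0]), (0.41, [0.522, 0.282, 0.0])]
scene sweets_crate [(0.73, [0.374, 0.563, 0.002])]
top big_pail [(0.73, [0.581, 0.464, 0.001]), (0.71, [0.528, 0.282, 0.067]), (0.69, [0.728, 0.363, -0.002])]
top big_pail_eye [(0.93, [0.53, 0.281, 0.223]), (0.81, [0.583, 0.463, 0.15]), (0.8, [0.73, 0.36, 0.152])]
top small_pail [(0.84, [0.422, -0.272, -0.002]), (0.73, [0.526, -0.266, 0.001])]
top small_pail_
[... 487 characters left out ...]
00,  6.71898149e+01,
       -9.35519026e-05,  8.99982574e+01]), 'qd': array([ 0.0262305 ,  0.01560449,  0.0147573 , -0.09802483, -0.03053391,
       -0.02742072]), 'tau': array([ 1.88108090e-03, -4.05621493e+01,  2.54241943e+01,  9.95191440e-04,
        3.09845536e-04, -7.78094005e-06]), 'tool_pos': array([0.19074093, 0.4891153 , 0.23129248]), 'eef_rot': array([[-9.31675017e-01,  3.63292805e-01, -3.29135041e-06],
       [ 3.63292805e-01,  9.31675017e-01, -1.29340707e-05],
       [-1.63238586e-06, -1.32460744e-05, -1.00000000e+00]]), 'wrist_force': array([ 0.2187764 , -0.25936042, -0.2121267 ]), 'wrist_torque': array([-0.05734373, -0.04552908,  0.03231368]), 'grip_width': 0.08563559502127988}
```

View pics/scene0.png

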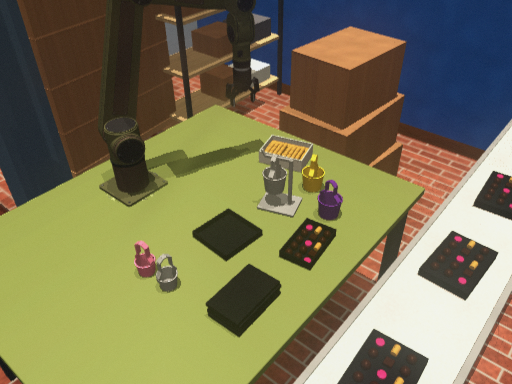

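View pics/top0.png

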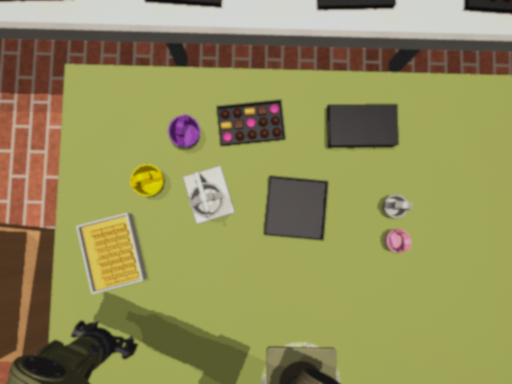

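```bash
python3 - <<'E'
from h import *
W=np.concatenate([np.load(f'/tmp/{t}0.npy').reshape(-1,3) for t in('top',)]);W=W[~np.isnan(W).any(1)]
def sel(W,c,r,z0,z1):
    m=(np.hypot(W[:,0]-c[0],W[:,1]-c[1])<r)&(W[:,2]>z0)&(W[:,2]<z1);return W[m]
def rep(n,P):
    if len(P)<3: print(n,len(P));return
    r=cv2.minAreaRect(P[:,:2].astype(np.float32)); l,V=np.linalg.eigh(np.cov(P[:,:2].T)); a=V[:,1]
    print(n,len(P),P.mean(0).round(4),'rect',np.round(r[0],4),np.round(r[1],4),round(r[2],1),'pc ang',round(np.degrees(np.arctan2(a[1],a[0])),1))
for t in('top','scene'):
    W=np.load(f'/tmp/{t}0.npy').reshape(-1,3);W=W[~np.isnan(W).any(1)]
    print(t)
    rep('base',sel(W,(.53,.283),.12,.006,.02))
    P=sel(W,(.53,.283),.12,.2,.25);rep('hookall',P)
    if t=='top': print(P.round(3).tolist())
    rep('small top',sel(W,(.527,-.267),.045,.085,.14))
    rep('small all',sel(W,(.527,-.267),.05,.02,.14))
    rep('pink top',sel(W,(.423,-.274),.045,.085,.14))
    rep('pink all',sel(W,(.423,-.274),.05,.02,.14))
    rep('tray rim',sel(W,(.516,.025),.14,.018,.04))
    rep('yellow',sel(W,(.583,.465),.08,.02,.17))
    rep('purple',sel(W,(.73,.36),.08,.02,.17))
    rep('yellowtop',sel(W,(.583,.465),.05,.1,.17))
    rep('purpletop',sel(W,(.73,.36),.05,.1,.17))
E
for t in top scene; do python3 - <<E
import cv2
im=cv2.imread('pics/${t}0.png')
c=im[150:240,165:255] if '$t'=='top' else im[145:225,235:345]
d=im[180:260,370:430] if '$t'=='top' else im[235:300,125:190]
cv2.imwrite('pics/${t}_a.png',cv2.resize(c,None,fx=5,fy=5)[:600]);cv2.imwrite('pics/${t}_b.png',cv2.resize(d,None,fx=6,fy=6))
E
done
```

```text
top
base 1063 [0.5527 0.2819 0.0122] rect [0.53   0.2837] [0.2204 0.234 ] 5.1 pc ang -158.7
hookall 304 [0.5351 0.2839 0.2223] rect [0.5358 0.2832] [0.1171 0.0468] 1.3 pc ang -161.9
[[0.594, 0.308, 0.22], [0.593, 0.305, 0.221], [0.594, 0.302, 0.221], [0.594, 0.3, 0.218], [0.594, 0.297, 0.219], [0.591, 0.308, 0.218], [0.591, 0.305, 0.22], [0.591, 0.302, 0.22], [0.592, 0.3, 0.216], [0.591, 0.297, 0.225], [0.592, 0.295, 0.215], [0.588, 0.307, 0.224], [0.588, 0.305, 0.22], [0.589, 0.302, 0.219], [0.588, 0.3, 0.221], [0.588, 0.297, 0.221], [0.589, 0.295, 0.22], [0.586, 0.307, 0.22], [0.586, 0.304, 0.223], [0.586, 0.302, 0.22], [0.586, 0.3, 0.22], [0.586, 0.297, 0.222], [0.586, 0.295, 0.218], [0.583, 0.308, 0.217], [0.583, 0.305, 0.221], [0.583, 0.302, 0.218], [0.583, 0.3, 0.22], [0.584, 0.297, 0.218], [0.584, 0.295, 0.21], [0.58, 0.304, 0.222], [0.58, 0.302, 0.224], [0.58, 0.299, 0.224], [0.581, 0.297, 0.221], [0.581, 0.294, 0.22], [0.578, 0.302, 0.219], [0.578, 0.299, 0.224], [0.578, 0.296, 0.223], [0.578, 0.294, 0.223], [0.575, 0.301, 0.226], [0.576, 0.3, 0.217], [0.576, 0.297, 0.219], 
[... 7123 characters left out ...]
rect [ 0.529  -0.2718] [0.0681 0.0703] 6.0 pc ang 115.7
pink top 141 [ 0.4304 -0.2764  0.1134] rect [ 0.4277 -0.2748] [0.0502 0.0254] 10.9 pc ang -169.0
pink all 458 [ 0.4288 -0.2785  0.0674] rect [ 0.4277 -0.2779] [0.0693 0.0716] 26.1 pc ang 179.3
tray rim 398 [0.5226 0.0167 0.0246] rect [0.5175 0.0216] [0.1857 0.1884] 85.4 pc ang 159.5
yellow 505 [0.5918 0.4544 0.0703] rect [0.588  0.4605] [0.0879 0.0997] 16.8 pc ang 112.5
purple 616 [0.7349 0.3559 0.0707] rect [0.7341 0.3574] [0.0914 0.0976] 62.4 pc ang 137.2
yellowtop 88 [0.5917 0.4515 0.1315] rect [0.588  0.4584] [0.0185 0.0601] 20.3 pc ang 102.6
purpletop 125 [0.7377 0.3563 0.1314] rect [0.7353 0.357 ] [0.0254 0.0599] 77.2 pc ang 169.0
```

```bash
python3 - <<'E'
import cv2,numpy as np
a=[cv2.resize(cv2.imread(f'pics/{n}.png'),(390,290)) for n in('top_a','scene_a','top_b','scene_b')]
cv2.imwrite('pics/mosaic.png',np.vstack([np.hstack(a[:2]),np.hstack(a[2:])]))
E
```

```text
(no output)
```

View pics/mosaic.png

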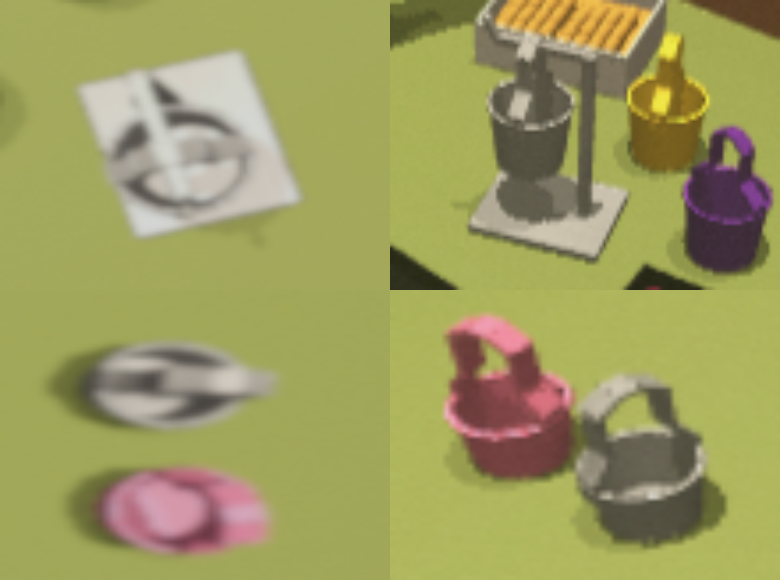

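```bash
python3 -m handwheel '[[0.05,-0.03,0.2,0,0,0.03,85],[0.15,-0.09,0.4,0,0,0.06,85],[0.25,-0.15,0.6,0,0,0.09,85],[0.36,-0.22,0.8,0,0,0.12,85],[0.48,-0.29,0.95,0,0,0.15,85],[0.6,-0.37,1,0,0,0.18,85],[0.7,-0.43,1,0,0,0.2,85],[0.8,-0.49,1,0,0,0.218,85],[0.9,-0.55,1,0,0,0.218,85],[1,-0.61,1,0,0,0.218,85]]' 100
python3 -m handwheel '[[0.2,-0.12,0,0,0,0,85],[0.4,-0.25,0,0,0,0,85],[0.6,-0.37,0,0,0,0,85],[0.8,-0.49,0,0,0,0,85],[1,-0.61,0,0,0,0,85],[1,-0.61,0,0,0,0,85],[1,-0.61,0,0,0,0,85],[1,-0.61,0,0,0,0,85],[1,-0.61,0,0,0,0,85],[1,-0.61,0,0,0,0,85]]'
python3 - <<'E'
from h import *
s=bot.read_state();print(s['tool_pos'],s['joint_positions'].round(1),np.degrees(np.arctan2(s['eef_rot'][1,1],s['eef_rot'][0,1])))
snap('wrist','w1')
for o in ['big_pail_eye','hook_seat','big_pail','stand']:
    print(o,[(round(x['confidence'],2),toworld('wrist',x['location']).round(3).tolist()) for x in bot.landmark_of(o,'wrist')])
E
```

```text
clock: 1.93
tool_pos: [0.2913, 0.4277, 0.3313]
eef_rot: [[-0.952, -0.307, 0.0], [-0.307, 0.952, 0.0], [-0.0, 0.0, -1.0]]
wrist_force: [-0.1, -0.1, -0.6]
grip_width: 0.0848
clock: 2.77
tool_pos: [0.3906, 0.3671, 0.3313]
eef_rot: [[-0.951, -0.308, -0.0], [-0.308, 0.951, 0.0], [0.0, 0.0, -1.0]]
wrist_force: [0.7, -0.2, 0.0]
grip_width: 0.085
[0.39059768 0.36713495 0.33133649] [43.2 14.9  6.9 82.   0.  25.3] 107.92371312041989
big_pail_eye [(0.87, [0.585, 0.462, 0.148])]
hook_seat []
big_pail [(0.79, [0.582, 0.46, 0.005]), (0.71, [0.523, 0.279, 0.073]), (0.68, [0.525, 0.279, -0.001]), (0.63, [0.732, 0.357, -0.003])]
stand [(0.59, [0.522, 0.28, -0.002])]
```

View pics/w1.png

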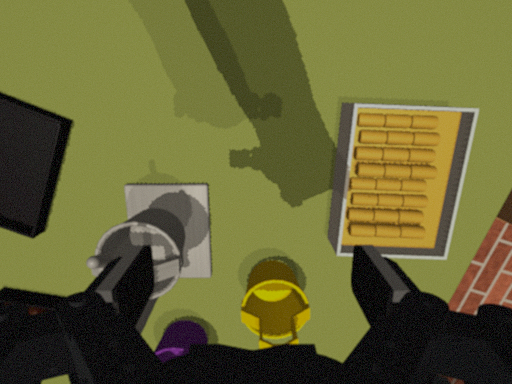

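```bash
python3 -m handwheel '[[0.1,-0.15,0,0,0,0,85],[0.25,-0.35,0,0,0,0,85],[0.42,-0.6,0,0,0,0,85],[0.58,-0.85,0,0,0,0,85],[0.65,-1,0,0,0,0,85],[0.65,-1,0,0,0,0,85],[0.65,-1,0,0,0,0,85],[0.65,-1,0,0,0,0,85],[0.65,-1,0,0,0,0,85],[0.65,-1,0,0,0,0,85]]'
python3 - <<'E'
from h import *
s=bot.read_state();print(s['tool_pos'],s['joint_positions'].round(1))
snap('wrist','w2')
for o in ['big_pail_eye','hook_seat','big_pail','stand']:
    print(o,[(round(x['confidence'],2),toworld('wrist',x['location']).round(3).tolist()) for x in bot.landmark_of(o,'wrist')])
W=np.load('/tmp/w2.npy').reshape(-1,3);W=W[~np.isnan(W).any(1)]
P=W[(W[:,2]>.205)&(W[:,2]<.25)&(W[:,0]>.46)&(W[:,0]<.62)&(W[:,1]>.24)&(W[:,1]<.33)]
u=np.array([.954,.299]);v=np.array([-.299,.954]);q=P[:,:2]-[.522,.280]
a=q@u;b=q@v
m=(a<.06)&(a>.025)&(P[:,2]>.215);print('arm far b',np.median(b[m]),m.sum());
for lo in np.arange(-.05,.09,.005):
    m=(a>=lo)&(a<lo+.005)
    if m.sum()>5: print(lo.round(3),m.sum(),'b',np.percentile(b[m],[2,50,98]).round(4),'z',np.percentile(P[m,2],[5,50,95]).round(3))
E
```

```text
clock: 3.85
tool_pos: [0.4555, 0.2679, 0.3314]
eef_rot: [[-0.951, -0.309, -0.0], [-0.309, 0.951, 0.0], [-0.0, 0.0, -1.0]]
wrist_force: [-0.5, 0.3, 0.5]
grip_width: 0.0847
[0.45547803 0.2679008  0.33137275] [30.5 14.1  5.8 81.7  0.  12.5]
big_pail_eye [(0.74, [0.532, 0.282, 0.221]), (0.72, [0.586, 0.461, 0.15])]
hook_seat [(0.93, [0.525, 0.28, 0.222])]
big_pail [(0.7, [0.73, 0.355, -0.002]), (0.64, [0.581, 0.458, 0.003]), (0.57, [0.524, 0.281, 0.07])]
stand [(0.6, [0.526, 0.277, -0.001]), (0.22, [0.53, 0.279, 0.221])]
arm far b 0.0008252289461065265 422
-0.05 53 b [-0.0048 -0.001   0.0027] z [0.237 0.24  0.242]
-0.045 75 b [-0.0057 -0.001   0.0034] z [0.239 0.241 0.243]
-0.04 23 b [-0.0038  0.001   0.004 ] z [0.228 0.236 0.241]
-0.035 15 b [-0.0051  0.0016  0.0039] z [0.22  0.222 0.229]
-0.03 55 b [-0.0051 -0.001   0.0039] z [0.219 0.22  0.221]
-0.025 70 b [-0.0051 -0.0006  0.004 ] z [0.219 0.22  0.221]
-0.02 63 b [-0.0051 -0.001   0.004 ] z [0.219 0.22  0.222]
-0.015 69 b [-0.0051 -0.0001  0.004 ] z [0.22  0.221 0.222]
-0.01 65 b [-0.0051 -0.0009  0.004 ] z [0.219 0.22  0.221]
-0.005
[... 293 characters left out ...]
.02 56 b [-0.0044 -0.      0.005 ] z [0.218 0.22  0.221]
0.025 65 b [-0.0043  0.0008  0.0051] z [0.216 0.22  0.221]
0.03 63 b [-0.0044  0.0008  0.0052] z [0.218 0.22  0.222]
0.035 60 b [-0.0044  0.0008  0.0052] z [0.219 0.22  0.221]
0.04 57 b [-0.0043  0.0009  0.0053] z [0.219 0.22  0.222]
0.045 64 b [-0.0044  0.      0.0053] z [0.22  0.221 0.221]
0.05 54 b [-0.0044  0.0009  0.0053] z [0.22  0.22  0.222]
0.055 61 b [-0.0044  0.0001  0.0054] z [0.219 0.22  0.222]
0.06 80 b [-0.0057  0.0018  0.0071] z [0.208 0.22  0.221]
0.065 102 b [-0.007   0.0009  0.0081] z [0.208 0.22  0.221]
0.07 57 b [-0.0054  0.0001  0.0072] z [0.219 0.219 0.221]
0.075 6 b [-0.0017  0.0005  0.0027] z [0.219 0.22  0.22 ]
```

View pics/w2.png

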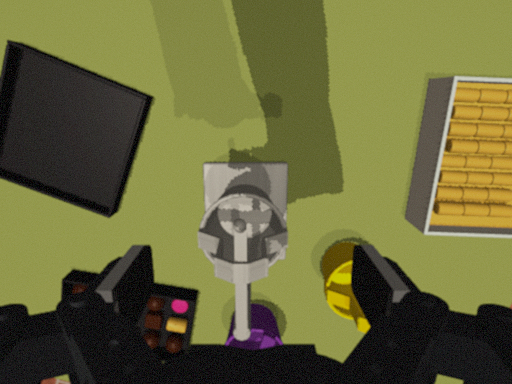

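```bash
python3 -m handwheel '[[0.15,0.03,0,0,0,0,85],[0.35,0.07,0,0,0,0,85],[0.55,0.11,0,0,0,0,85],[0.717,0.137,0,0,0,0,85],[0.717,0.137,0,0,0,0,85],[0.717,0.137,-0.1,0,0,0,85],[0.717,0.137,-0.25,0,0,0,85],[0.717,0.137,-0.45,0,0,0,85],[0.717,0.137,-0.65,0,0,0,85],[0.717,0.137,-0.7,0,0,0,85]]'
python3 -m handwheel '[[0,0,-0.1,0,0,0,85],[0,0,-0.2,0,0,0,85],[0,0,-0.3,0,0,0,85],[0,0,-0.4,0,0,0,85],[0,0,-0.5,0,0,0,85],[0,0,-0.6,0,0,0,85],[0,0,-0.7,0,0,0,85],[0,0,-0.8,0,0,0,85],[0,0,-0.86,0,0,0,85],[0,0,-0.86,0,0,0,85]]'
```

```text
clock: 4.93
tool_pos: [0.5251, 0.2802, 0.2583]
eef_rot: [[-0.951, -0.309, -0.005], [-0.309, 0.951, -0.002], [0.006, -0.001, -1.0]]
wrist_force: [-1.0, -0.1, 0.3]
grip_width: 0.085
clock: 5.77
tool_pos: [0.5241, 0.2797, 0.1704]
eef_rot: [[-0.951, -0.308, -0.008], [-0.308, 0.951, -0.004], [0.009, -0.001, -1.0]]
wrist_force: [-0.4, 0.6, -0.2]
grip_width: 0.0851
```

```bash
python3 -m handwheel '[[0.03,0.02,0.05,0.0013,-0.0025,0,85],[0.03,0.02,0.05,0.0013,-0.0025,0,85],[0.03,0.02,0.05,0.0013,-0.0025,0,70],[0.03,0.02,0.05,0.0013,-0.0025,0,60],[0.03,0.02,0.05,0.0013,-0.0025,0,52],[0.03,0.02,0.05,0.0013,-0.0025,0,46],[0.03,0.02,0.05,0.0013,-0.0025,0,40],[0.03,0.02,0.05,0.0013,-0.0025,0,30],[0.03,0.02,0.05,0.0013,-0.0025,0,30],[0.03,0.02,0.05,0.0013,-0.0025,0,30]]' 100
python3 - <<'E'
from h import *
snap('scene','s2'); im=cv2.imread('pics/s2.png'); cv2.imwrite('pics/s2c.png',cv2.resize(im[90:230,200:360],None,fx=4,fy=4))
print(bot.read_state()['joint_positions'].round(1))
E
```

```text
clock: 6.6
tool_pos: [0.5275, 0.2813, 0.1762]
eef_rot: [[-0.951, -0.308, 0.001], [-0.308, 0.951, -0.0], [-0.001, -0.001, -1.0]]
wrist_force: [0.4, -3.3, 5.0]
grip_width: 0.044
[28.1 23.5 -3.5 63.  -0.  10.1]
```

View pics/s2c.png

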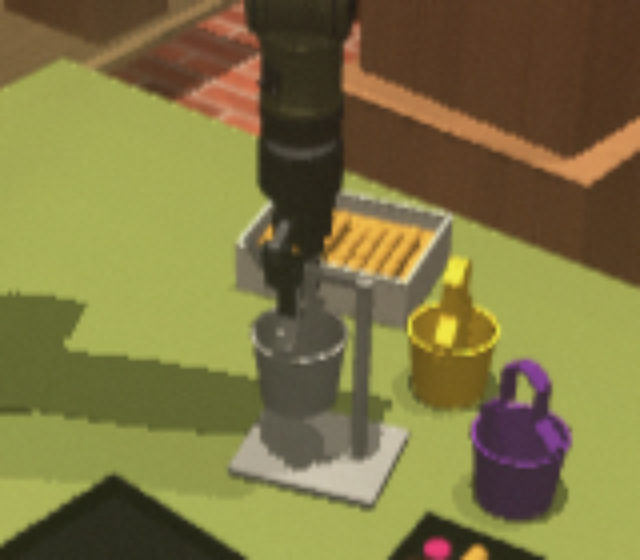

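```bash
python3 -m handwheel '[[0,0,0.02,0,0,0,25],[0,0,0.06,0,0,0,25],[0,0,0.11,0,0,0,25],[0,0,0.16,0,0,0,25],[0,0,0.21,0,0,0,25],[0,0,0.26,0,0,0,25],[0,0,0.31,0,0,0,25],[0,0,0.35,0,0,0,25],[0,0,0.37,0,0,0,25],[0,0,0.37,0,0,0,25]]' 110
python3 - <<'E'
from h import *
snap('scene','s3'); im=cv2.imread('pics/s3.png'); cv2.imwrite('pics/s3c.png',cv2.resize(im[90:230,200:360],None,fx=4,fy=4))
E
```

```text
clock: 7.48
tool_pos: [0.5279, 0.2815, 0.2139]
eef_rot: [[-0.951, -0.308, 0.002], [-0.308, 0.951, 0.0], [-0.002, -0.0, -1.0]]
wrist_force: [-1.2, 0.3, -3.2]
grip_width: 0.0441
```

View pics/s3c.png

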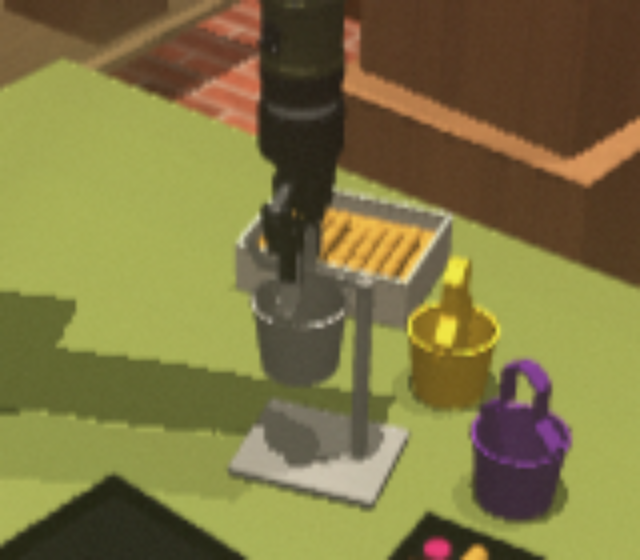

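```bash
python3 -m handwheel '[[-0.04,-0.013,0,0,0,0,25],[-0.12,-0.039,0,0,0,0,25],[-0.23,-0.075,0,0,0,0,25],[-0.35,-0.114,0,0,0,0,25],[-0.47,-0.153,0,0,0,0,25],[-0.59,-0.192,0,0,0,0,25],[-0.71,-0.23,0,0,0,0,25],[-0.82,-0.266,0,0,0,0,25],[-0.91,-0.296,0,0,0,0,25],[-0.95,-0.309,0,0,0,0,25]]'
python3 -m handwheel '[[-0.04,-0.013,0,0,0,0,25],[-0.1,-0.04,0,0,0,0,25],[-0.18,-0.08,0,0,0,0,25],[-0.25,-0.15,0,0,0,0,25],[-0.3,-0.24,0,0,0,0,25],[-0.33,-0.34,0,0,0,0,25],[-0.34,-0.46,0,0,0,0,25],[-0.34,-0.58,0,0,0,0,25],[-0.34,-0.68,0,0,0,0,25],[-0.34,-0.72,0,0,0,0,25]]'
python3 - <<'E'
from h import *
snap('scene','s4'); im=cv2.imread('pics/s4.png'); cv2.imwrite('pics/s4c.png',cv2.resize(im[90:270,150:360],None,fx=3,fy=3))
E
```

```text
clock: 8.37
tool_pos: [0.4305, 0.2496, 0.2133]
eef_rot: [[-0.951, -0.308, 0.0], [-0.308, 0.951, -0.001], [-0.0, -0.001, -1.0]]
wrist_force: [0.9, -1.0, -2.7]
grip_width: 0.044
clock: 9.2
tool_pos: [0.3966, 0.1757, 0.2134]
eef_rot: [[-0.952, -0.306, 0.0], [-0.306, 0.952, -0.001], [0.0, -0.001, -1.0]]
wrist_force: [0.4, 0.1, -3.0]
grip_width: 0.0441
```

View pics/s4c.png

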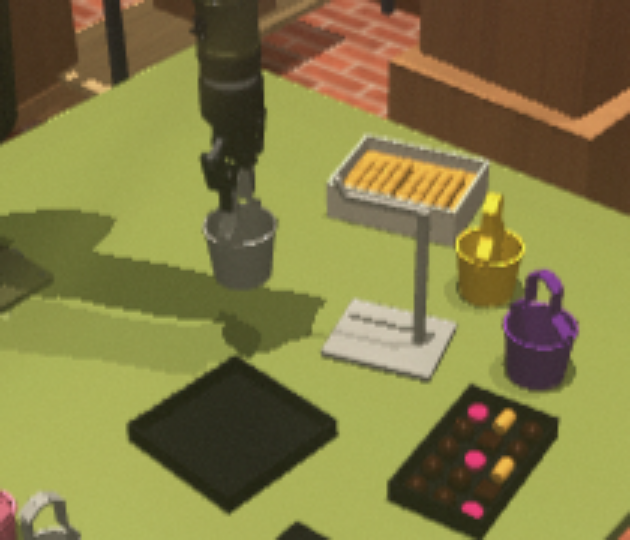

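```bash
python3 -m handwheel '[[0.03,-0.04,0,0,0,0,25],[0.08,-0.11,0,0,0,0,25],[0.15,-0.2,0,0,0,0,25],[0.24,-0.32,0,0,0,0,25],[0.34,-0.45,0,0,0,0,25],[0.44,-0.58,0,0,0,0,25],[0.54,-0.7,0,0,0,0,25],[0.63,-0.82,0,0,0,0,25],[0.71,-0.91,0,0,0,0,25],[0.8,-1,0,0,0,0,25]]'
python3 -m handwheel '[[0.08,-0.11,0,0,0,0,25],[0.18,-0.24,0,0,0,0,25],[0.28,-0.36,0,0,0,0,25],[0.35,-0.45,0,0,0,0,25],[0.38,-0.5,-0.05,0,0,0,25],[0.39,-0.51,-0.15,0,0,0,25],[0.39,-0.51,-0.28,0,0,0,25],[0.39,-0.51,-0.42,0,0,0,25],[0.39,-0.51,-0.55,0,0,0,25],[0.39,-0.51,-0.6,0,0,0,25]]'
python3 -m handwheel '[[0,0,-0.06,0,0,0,25],[0,0,-0.12,0,0,0,25],[0,0,-0.18,0,0,0,25],[0,0,-0.24,0,0,0,25],[0,0,-0.3,0,0,0,25],[0,0,-0.33,0,0,0,25],[0,0,-0.36,0,0,0,25],[0,0,-0.36,0,0,0,25],[0,0,-0.36,0,0,0,25],[0,0,-0.36,0,0,0,25]]'
```

```text
clock: 10.08
tool_pos: [0.4775, 0.0746, 0.2132]
eef_rot: [[-0.952, -0.306, 0.0], [-0.306, 0.952, -0.001], [0.0, -0.001, -1.0]]
wrist_force: [0.2, -0.2, -2.2]
grip_width: 0.0441
clock: 10.92
tool_pos: [0.5141, 0.0241, 0.1505]
eef_rot: [[-0.952, -0.307, -0.005], [-0.307, 0.952, -0.001], [0.005, 0.0, -1.0]]
wrist_force: [-0.3, -0.5, -2.9]
grip_width: 0.0439
clock: 11.75
tool_pos: [0.5144, 0.0241, 0.1148]
eef_rot: [[-0.952, -0.306, -0.004], [-0.306, 0.952, -0.001], [0.004, 0.0, -1.0]]
wrist_force: [0.4, -0.7, -2.0]
grip_width: 0.0441
```

```bash
python3 -m handwheel '[[0,0,-0.01,0,-0.0012,0,25],[0,0,-0.015,0,-0.0012,0,25],[0,0,-0.02,0,-0.0012,0,25],[0,0,-0.024,0,-0.0012,0,25],[0,0,-0.027,0,-0.0012,0,25],[0,0,-0.03,0,-0.0012,0,25],[0,0,-0.03,0,-0.0012,0,25],[0,0,-0.03,0,-0.0012,0,25],[0,0,-0.03,0,-0.0012,0,25],[0,0,-0.03,0,-0.0012,0,25]]'
python3 - <<'E'
from h import *
snap('scene','s5'); im=cv2.imread('pics/s5.png'); cv2.imwrite('pics/s5c.png',cv2.resize(im[130:300,150:310],None,fx=3.5,fy=3.5))
E
```

```text
clock: 12.58
tool_pos: [0.5146, 0.0241, 0.1125]
eef_rot: [[-0.952, -0.306, 0.001], [-0.306, 0.952, -0.001], [-0.0, -0.001, -1.0]]
wrist_force: [-2.3, 1.2, 5.5]
grip_width: 0.0443
```

View pics/s5c.png

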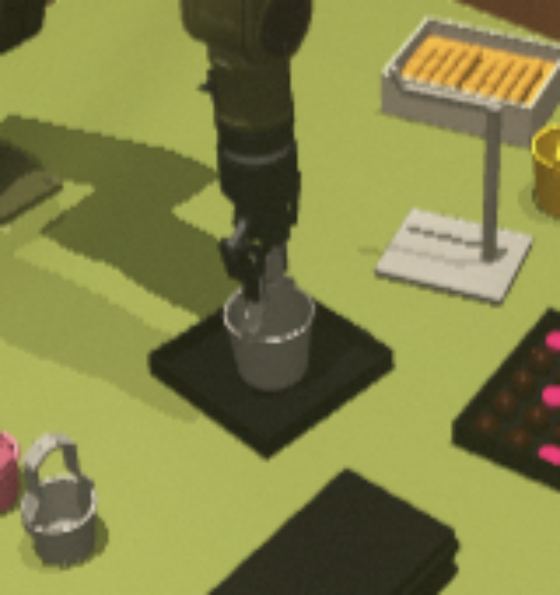

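Contact is made (force went from -2 to +5.5 N), so the pail stands in the tray. Release and rise.

```bash
python3 -m handwheel '[[0,0,0,0,0,0,46],[0,0,0,0,0,0,50],[0,0,0,0,0,0,56],[0,0,0,0,0,0,64],[0,0,0,0,0,0,72],[0,0,0,0,0,0,80],[0,0,0,0,0,0,85],[0,0,0,0,0,0,85],[0,0,0,0,0,0,85],[0,0,0,0,0,0,85]]'
python3 -m handwheel '[[0,0,0.03,0,0,0,85],[0,0,0.1,0,0,0,85],[0,0,0.2,0,0,0,85],[0,0,0.3,0,0,0,85],[0,0,0.4,0,0,0,85],[0,0,0.55,0,0,0,85],[0,0,0.7,0,0,0,85],[0,0,0.85,0,0,0,85],[0,0,1,0,0,0,85],[0,0,1,0,0,0,85]]'
python3 - <<'E'
from h import *
snap('scene','s6'); im=cv2.imread('pics/s6.png'); cv2.imwrite('pics/s6c.png',cv2.resize(im[130:300,120:310],None,fx=3,fy=3))
for o in ['big_pail']:
    print(o,[(round(x['confidence'],2),toworld('scene',x['location']).round(3).tolist()) for x in bot.landmark_of(o,'scene')])
W=np.load('/tmp/s6.npy').reshape(-1,3)
P=W[(np.hypot(W[:,0]-.515,W[:,1]-.024)<.06)&(W[:,2]>.04)&(W[:,2]<.085)]
r=cv2.minEnclosingCircle(P[:,:2].astype(np.float32));print(r,np.percentile(P[:,2],99))
E
```

```text
clock: 13.47
tool_pos: [0.5146, 0.0242, 0.1125]
eef_rot: [[-0.952, -0.307, 0.001], [-0.307, 0.952, -0.001], [-0.0, -0.001, -1.0]]
wrist_force: [0.7, -0.5, 0.2]
grip_width: 0.0849
clock: 14.3
tool_pos: [0.5169, 0.0243, 0.2166]
eef_rot: [[-0.952, -0.307, 0.007], [-0.307, 0.952, -0.001], [-0.007, -0.003, -1.0]]
wrist_force: [0.3, -0.2, 1.5]
grip_width: 0.0848
big_pail [(0.75, [0.515, 0.027, 0.006]), (0.64, [0.588, 0.465, 0.001]), (0.63, [0.73, 0.358, 0.0])]
((0.5180593729019165, 0.02462114579975605), 0.04892426356673241) 0.08391581637130971
```

View pics/s6c.png

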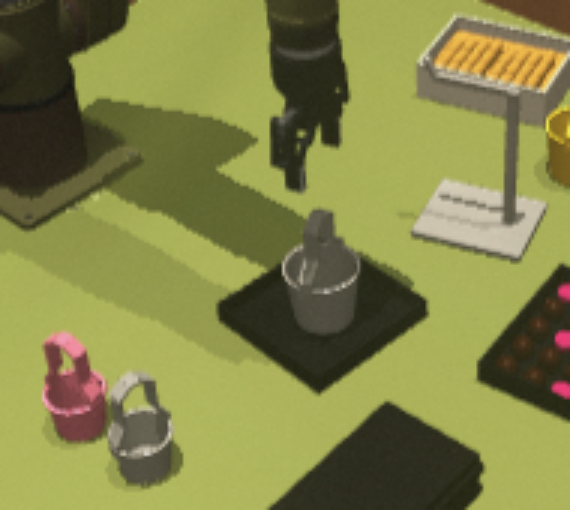

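```bash
python3 -m handwheel '[[-0.02,-0.1,0,0,0,-0.02,85],[-0.04,-0.2,0,0,0,-0.04,85],[-0.06,-0.32,0,0,0,-0.06,85],[-0.08,-0.45,0,0,0,-0.08,85],[-0.1,-0.58,0,0,0,-0.1,85],[-0.12,-0.7,0,0,0,-0.12,85],[-0.14,-0.8,0,0,0,-0.127,85],[-0.16,-0.9,0,0,0,-0.127,85],[-0.18,-1,0,0,0,-0.127,85],[-0.18,-1,0,0,0,-0.127,85]]'
python3 -m handwheel '[[-0.02,-0.1,0,0,0,0,85],[-0.04,-0.25,0,0,0,0,85],[-0.06,-0.4,0,0,0,0,85],[-0.08,-0.55,0,0,0,0,85],[-0.1,-0.7,0,0,0,0,85],[-0.12,-0.8,0,0,0,0,85],[-0.14,-0.9,0,0,0,0,85],[-0.16,-0.95,0,0,0,0,85],[-0.18,-1,0,0,0,0,85],[-0.18,-1,0,0,0,0,85]]'
python3 -m handwheel '[[-0.02,-0.1,0,0,0,0,85],[-0.04,-0.25,0,0,0,0,85],[-0.06,-0.4,0,0,0,0,85],[-0.08,-0.55,0,0,0,0,85],[-0.1,-0.7,0,0,0,0,85],[-0.12,-0.8,0,0,0,0,85],[-0.14,-0.9,0,0,0,0,85],[-0.16,-0.92,0,0,0,0,85],[-0.18,-0.92,0,0,0,0,85],[-0.18,-0.92,0,0,0,0,85]]'
python3 - <<'E'
from h import *
s=bot.read_state();print(s['tool_pos'],s['joint_positions'].round(1))
snap('wrist','w3')
for o in ['small_pail_eye','small_pail']:
    print(o,[(round(x['confidence'],2),toworld('wrist',x['location']).round(3).tolist()) for x in bot.landmark_of(o,'wrist')])
W=np.load('/tmp/w3.npy').reshape(-1,3);W=W[~np.isnan(W).any(1)]
for z0 in(.085,.11,.12):
    P=W[(W[:,2]>z0)&(W[:,2]<.14)&(abs(W[:,0]-.527)<.03)&(abs(W[:,1]+.267)<.04)]
    r=cv2.minAreaRect(P[:,:2].astype(np.float32));print(z0,len(P),r,P[:,2].max())
P=W[(W[:,2]>.03)&(W[:,2]<.06)&(abs(W[:,0]-.527)<.045)&(abs(W[:,1]+.267)<.045)];print(cv2.minEnclosingCircle(P[:,:2].astype(np.float32)))
E
```

```text
clock: 15.23
tool_pos: [0.4967, -0.0773, 0.2132]
eef_rot: [[-0.996, 0.088, 0.002], [0.088, 0.996, -0.002], [-0.002, -0.002, -1.0]]
wrist_force: [-0.0, -0.2, -0.6]
grip_width: 0.0851
clock: 16.07
tool_pos: [0.4783, -0.1778, 0.2132]
eef_rot: [[-0.996, 0.089, 0.001], [0.089, 0.996, -0.002], [-0.001, -0.002, -1.0]]
wrist_force: [0.1, 0.7, 0.4]
grip_width: 0.0852
clock: 16.9
tool_pos: [0.4598, -0.2694, 0.2131]
eef_rot: [[-0.996, 0.089, 0.001], [0.089, 0.996, -0.002], [-0.001, -0.002, -1.0]]
wrist_force: [0.0, -0.2, 0.6]
grip_width: 0.0851
[ 0.4597765  -0.26939466  0.21310703] [-30.3  16.1  -9.   64.8  -0.1 -25.2]
small_pail_eye [(0.84, [0.526, -0.266, 0.125]), (0.76, [0.423, -0.277, 0.13])]
small_pail [(0.83, [0.429, -0.276, 0.0]), (0.66, [0.528, -0.27, -0.001])]
0.085 1642 ((0.5257048606872559, -0.2690789997577667), (0.046832237392663956, 0.019765716046094894), 84.95987701416016) 0.13462282767619488
0.11 1475 ((0.5257065296173096, -0.26907530426979065), (0.0468304269015789, 0.019757812842726707), 84.92861938476562) 0.13462282767619488
0.12 1400 ((0.5257166624069214, -0.26911699771881104), (0.04664831608533859, 0.019674424082040787), 84.60004425048828) 0.13462282767619488
((0.5250214338302612, -0.2691400945186615), 0.03507440537214279)
```

View pics/w3.png

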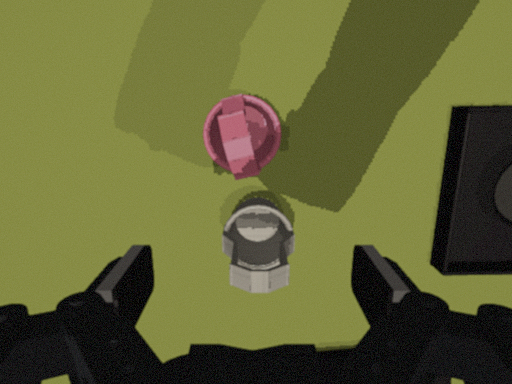

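```bash
python3 -m handwheel '[[0.1,0,0,0,0,0,85],[0.25,0,0,0,0,0,85],[0.45,0,0,0,0,0,85],[0.6,0,0,0,0,0,85],[0.66,0,0,0,0,0,85],[0.66,0,0,0,0,0,85],[0.66,0,-0.1,0,0,0,85],[0.66,0,-0.2,0,0,0,85],[0.66,0,-0.3,0,0,0,85],[0.66,0,-0.33,0,0,0,85]]'
```

```text
clock: 17.88
tool_pos: [0.5242, -0.2685, 0.1776]
eef_rot: [[-0.996, 0.089, -0.003], [0.089, 0.996, -0.0], [0.002, -0.001, -1.0]]
wrist_force: [-0.9, 0.3, -0.1]
grip_width: 0.0854
```

```bash
python3 -m handwheel '[[0.015,0,-0.1,0,0,0,85],[0.015,0,-0.2,0,0,0,85],[0.015,0,-0.3,0,0,0,85],[0.02,0,-0.4,0,-0.001,0,85],[0.02,0,-0.5,0,-0.001,0,85],[0.02,0,-0.6,0,-0.001,0,85],[0.02,0,-0.7,0,-0.001,0,85],[0.025,0,-0.8,0,-0.002,0,85],[0.025,0,-0.88,0,-0.002,0,85],[0.025,0,-0.9,0,-0.002,0,85]]'
```

```text
clock: 18.72
tool_pos: [0.5256, -0.268, 0.0857]
eef_rot: [[-0.996, 0.089, 0.001], [0.089, 0.996, 0.001], [-0.001, 0.001, -1.0]]
wrist_force: [-0.1, 0.6, -0.1]
grip_width: 0.085
```

```bash
python3 -m handwheel '[[0,-0.01,-0.02,0,0,0,85],[0,-0.01,-0.02,0,0,0,85],[0,-0.01,-0.02,0,0,0,70],[0,-0.01,-0.02,0,0,0,60],[0,-0.01,-0.02,0,0,0,52],[0,-0.01,-0.02,0,0,0,46],[0,-0.01,-0.02,0,0,0,40],[0,-0.01,-0.02,0,0,0,30],[0,-0.01,-0.02,0,0,0,25],[0,-0.01,-0.02,0,0,0,25]]' 110
python3 -m handwheel '[[0,0,0.02,0,0,0,25],[0,0,0.06,0,0,0,25],[0,0,0.12,0,0,0,25],[0,0,0.2,0,0,0,25],[0,0,0.32,0,0,0,25],[0,0,0.46,0,0,0,25],[0,0,0.62,0,0,0,25],[0,0,0.78,0,0,0,25],[0,0,0.92,0,0,0,25],[0,0,1,0,0,0,25]]'
python3 - <<'E'
from h import *
snap('scene','s7'); im=cv2.imread('pics/s7.png'); cv2.imwrite('pics/s7c.png',cv2.resize(im[150:310,90:290],None,fx=3,fy=3))
E
```

```text
clock: 19.55
tool_pos: [0.5264, -0.2696, 0.0847]
eef_rot: [[-0.996, 0.089, 0.003], [0.089, 0.996, -0.001], [-0.003, -0.0, -1.0]]
wrist_force: [-0.4, -1.3, 4.2]
grip_width: 0.0443
clock: 20.38
tool_pos: [0.5271, -0.2699, 0.187]
eef_rot: [[-0.996, 0.089, 0.005], [0.089, 0.996, -0.001], [-0.005, -0.001, -1.0]]
wrist_force: [0.4, -0.1, -2.3]
grip_width: 0.0441
```

View pics/s7c.png

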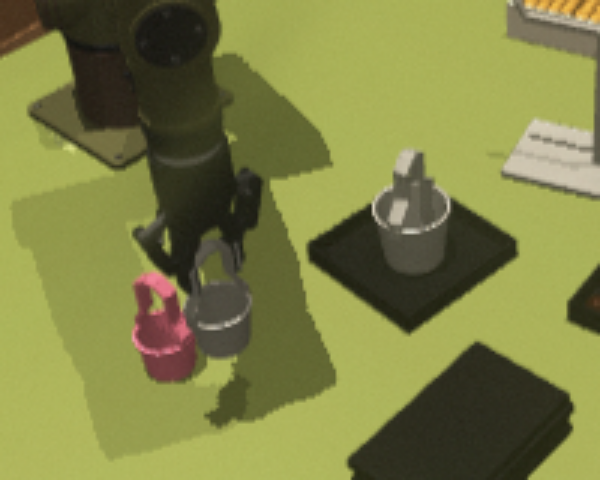

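```bash
python3 -m handwheel '[[0,0.04,0.03,0,0,0,25],[0,0.1,0.08,0,0,0,25],[0,0.18,0.15,0,0,0,25],[0,0.28,0.22,0,0,0,25],[-0.02,0.4,0.29,0,0,0,25],[-0.06,0.52,0.33,0,0,0,25],[-0.12,0.64,0.36,0,0,0.01,25],[-0.2,0.76,0.37,0,0,0.02,25],[-0.3,0.88,0.37,0,0,0.03,25],[-0.4,1,0.37,0,0,0.04,25]]'
python3 -m handwheel '[[-0.1,0.12,0,0,0,0.01,25],[-0.2,0.24,0,0,0,0.02,25],[-0.3,0.36,0,0,0,0.03,25],[-0.4,0.48,0,0,0,0.04,25],[-0.5,0.6,0,0,0,0.05,25],[-0.6,0.72,0,0,0,0.06,25],[-0.7,0.82,0,0,0,0.07,25],[-0.8,0.9,0,0,0,0.08,25],[-0.9,0.96,0,0,0,0.088,25],[-1,1,0,0,0,0.088,25]]'
```

```text
clock: 21.27
tool_pos: [0.4865, -0.1685, 0.2251]
eef_rot: [[-0.999, -0.041, 0.007], [-0.041, 0.999, -0.001], [-0.007, -0.002, -1.0]]
wrist_force: [0.2, 0.6, -1.1]
grip_width: 0.0442
clock: 22.1
tool_pos: [0.3854, -0.0678, 0.2251]
eef_rot: [[-0.949, -0.314, 0.007], [-0.314, 0.949, 0.001], [-0.007, -0.002, -1.0]]
wrist_force: [0.2, -0.1, -1.8]
grip_width: 0.0442
```

```bash
python3 -m handwheel '[[0,0.1,0,0,0.002,0,25],[0,0.2,0,0,0.002,0,25],[0,0.32,0,0,0.002,0,25],[0,0.44,0,0,0.002,0,25],[0,0.56,0,0,0.002,0,25],[0,0.67,0,0,0.002,0,25],[0,0.76,0,0,0.002,0,25],[0,0.84,0,0,0.002,0,25],[0,0.92,0,0,0.002,0,25],[0,1,0,0,0.002,0,25]]'
python3 -m handwheel '[[0,0.1,0,0,0,0,25],[0,0.2,0,0,0,0,25],[0,0.32,0,0,0,0,25],[0,0.44,0,0,0,0,25],[0,0.56,0,0,0,0,25],[0,0.67,0,0,0,0,25],[0,0.76,0,0,0,0,25],[0,0.84,0,0,0,0,25],[0,0.92,0,0,0,0,25],[0,1,0,0,0,0,25]]'
python3 -m handwheel '[[0,0.1,0,0,0,0,25],[0,0.2,0,0,0,0,25],[0.03,0.32,0,0,0,0,25],[0.05,0.44,0,0,0,0,25],[0.07,0.56,0,0,0,0,25],[0.09,0.67,0,0,0,0,25],[0.1,0.78,0,0,0,0,25],[0.12,0.89,0,0,0,0,25],[0.14,0.98,0,0,0,0,25],[0.15,1,0,0,0,0,25]]'
python3 - <<'E'
from h import *
s=bot.read_state();print(s['tool_pos'],s['eef_rot'].round(4))
snap('wrist','w4');snap('scene','s8')
im=cv2.imread('pics/s8.png'); cv2.imwrite('pics/s8c.png',cv2.resize(im[70:250,180:360],None,fx=3.3,fy=3.3))
for n in('scene','wrist'):
  for o in ['small_pail_eye','hook_seat']:
    print(n,o,[(round(x['confidence'],2),toworld(n,x['location']).round(3).tolist()) for x in bot.landmark_of(o,n)])
E
```

```text
clock: 22.93
tool_pos: [0.3852, 0.0327, 0.2251]
eef_rot: [[-0.95, -0.313, 0.001], [-0.313, 0.95, 0.0], [-0.001, 0.0, -1.0]]
wrist_force: [1.1, 0.4, -1.8]
grip_width: 0.0439
clock: 23.77
tool_pos: [0.3852, 0.1333, 0.2251]
eef_rot: [[-0.95, -0.313, 0.001], [-0.313, 0.95, 0.0], [-0.001, -0.0, -1.0]]
wrist_force: [-1.2, 0.1, -2.3]
grip_width: 0.0443
clock: 24.6
tool_pos: [0.4008, 0.2351, 0.225]
eef_rot: [[-0.949, -0.315, 0.001], [-0.315, 0.949, 0.001], [-0.001, 0.001, -1.0]]
wrist_force: [0.1, 0.4, -2.4]
grip_width: 0.044
[0.40080076 0.2350642  0.22502753] [[-9.492e-01 -3.146e-01  1.100e-03]
 [-3.146e-01  9.492e-01  9.000e-04]
 [-1.300e-03  5.000e-04 -1.000e+00]]
scene small_pail_eye [(0.71, [0.403, 0.233, 0.27]), (0.65, [0.422, -0.276, 0.13]), (0.19, [0.767, -0.167, -0.0])]
scene hook_seat [(0.84, [0.523, 0.281, 0.219])]
wrist small_pail_eye [(0.66, [0.402, 0.232, 0.265])]
wrist hook_seat []
```

View pics/s8c.png

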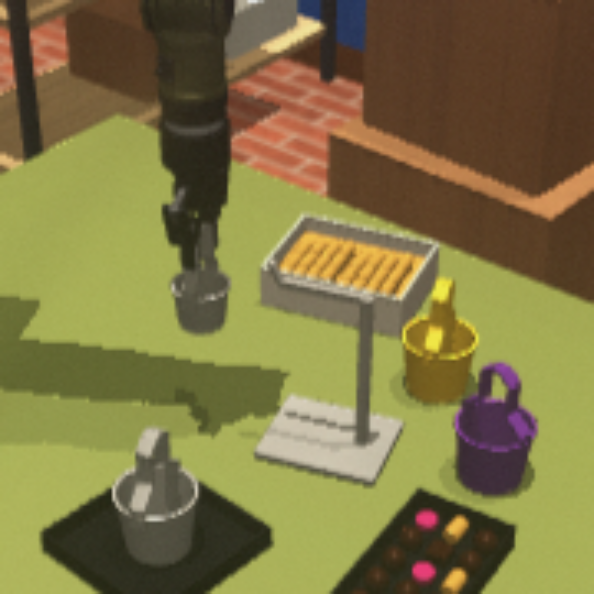

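View pics/w4.png

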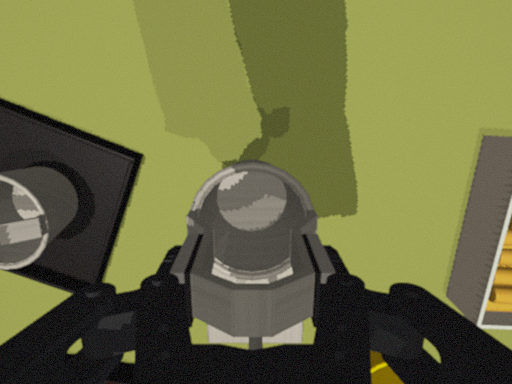

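```bash
python3 -m handwheel '[[0.02,0.04,-0.01,0,0,0,25],[0.06,0.08,-0.02,0,0,0,25],[0.1,0.11,-0.03,0,0,0,25],[0.15,0.13,-0.03,0,0,0,25],[0.2,0.145,-0.03,0,0,0,25],[0.25,0.15,-0.03,0,0,0,25],[0.29,0.156,-0.03,0,0,0,25],[0.29,0.156,-0.03,0,0,0,25],[0.29,0.156,-0.03,0,0,0,25],[0.29,0.156,-0.03,0,0,0,25]]'
python3 - <<'E'
from h import *
snap('wrist','w5')
W=np.load('/tmp/w5.npy').reshape(-1,3);W=W[~np.isnan(W).any(1)]
s=bot.read_state()['tool_pos']
u=np.array([.951,.309]);v=np.array([-.309,.951]);q=W[:,:2]-s[:2];a=q@u;b=q@v
# strap top
m=(abs(a)<.02)&(abs(b)<.028)&(W[:,2]>.25)&(W[:,2]<.29);P=W[m]
print('strap',m.sum(),a[m].min(),a[m].max(),b[m].min(),b[m].max(),np.percentile(W[m,2],[50,90,98]))
m=(a>.03)&(a<.07)&(abs(b)<.02)&(W[:,2]>.205)&(W[:,2]<.25);print('tip',m.sum(),a[m].min() if m.any() else 0,b[m].min() if m.any() else 0,b[m].max() if m.any() else 0)
E
```

```text
clock: 25.73
tool_pos: [0.4288, 0.2482, 0.222]
eef_rot: [[-0.95, -0.313, -0.0], [-0.313, 0.95, -0.0], [0.0, -0.0, -1.0]]
wrist_force: [-1.1, 0.1, -1.5]
grip_width: 0.044
strap 9508 -0.017959026085905008 0.011128423864135038 -0.027993150123401967 0.027999822694781382 [0.26654883 0.27308995 0.28268542]
tip 7 0.06165819344577145 -0.0006138292920662322 0.0026553291803827123
```

View pics/w5.png

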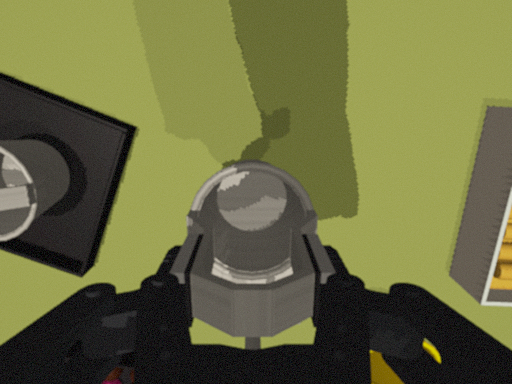

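```bash
python3 -m handwheel '[[0.04,0.014,0,0,0,0,25],[0.12,0.042,0,0,0,0,25],[0.23,0.08,0,0,0,0,25],[0.35,0.12,0,0,0,0,25],[0.47,0.16,0,0,0,0,25],[0.59,0.2,0,0,0,0,25],[0.71,0.243,0,0,0,0,25],[0.82,0.28,0,0,0,0,25],[0.92,0.315,0,0,0,0,25],[0.97,0.33,0,0,0,0,25]]'
python3 - <<'E'
from h import *
snap('scene','s9')
im=cv2.imread('pics/s9.png'); cv2.imwrite('pics/s9c.png',cv2.resize(im[90:230,210:350],None,fx=4.2,fy=4.2))
print(bot.read_state()['tool_pos'])
E
```

```text
clock: 26.62
tool_pos: [0.5277, 0.2819, 0.2217]
eef_rot: [[-0.95, -0.312, 0.001], [-0.312, 0.95, 0.0], [-0.001, -0.0, -1.0]]
wrist_force: [0.8, -0.2, -2.0]
grip_width: 0.044
[0.52805992 0.28195403 0.22159025]
```

View pics/s9c.png

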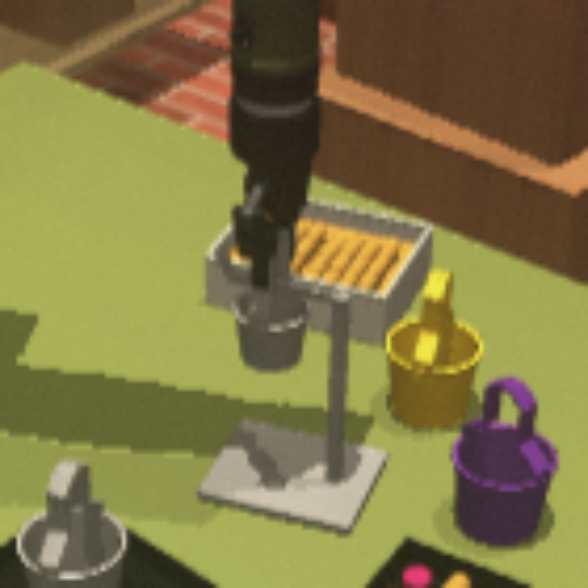

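```bash
python3 -m handwheel '[[0,0,-0.03,0,0,0,25],[0,0,-0.08,0,0,0,25],[0,0,-0.14,0,0,0,25],[0,0,-0.2,0,0,0,25],[0,0,-0.26,0,0,0,25],[0,0,-0.32,0,0,0,25],[0,0,-0.37,0,0,0,25],[0,0,-0.4,0,0,0,25],[0,0,-0.41,0,0,0,25],[0,0,-0.41,0,0,0,25]]'

```

```text
clock: 27.5
tool_pos: [0.5279, 0.2819, 0.1803]
eef_rot: [[-0.95, -0.312, 0.001], [-0.312, 0.95, -0.0], [-0.001, -0.0, -1.0]]
wrist_force: [-0.0, 0.4, -2.5]
grip_width: 0.044
```

```bash
python3 -m handwheel '[[0,0,-0.005,0,0,0,25],[0,0,-0.01,0,0,0,25],[0,0,-0.015,0,0,0,25],[0,0,-0.02,0,0,0,25],[0,0,-0.025,0,0,0,25],[0,0,-0.03,0,0,0,25],[0,0,-0.035,0,0,0,25],[0,0,-0.038,0,0,0,25],[0,0,-0.038,0,0,0,25],[0,0,-0.038,0,0,0,25]]'

```

```text
clock: 28.33
tool_pos: [0.528, 0.2819, 0.1767]
eef_rot: [[-0.95, -0.312, 0.001], [-0.312, 0.95, 0.0], [-0.001, -0.0, -1.0]]
wrist_force: [-0.4, -0.3, 0.2]
grip_width: 0.0444
```

```bash
python3 -m handwheel '[[0,0,-0.005,0,0,0,25],[0,0,-0.008,0,0,0,25],[0,0,-0.008,0,0,0,25],[0,0,-0.008,0,0,0,25],[0,0,-0.008,0,0,0,25],[0,0,-0.008,0,0,0,25],[0,0,-0.008,0,0,0,25],[0,0,-0.008,0,0,0,25],[0,0,-0.008,0,0,0,25],[0,0,-0.008,0,0,0,25]]'
python3 - <<'E'
from h import *
snap('scene','s10');im=cv2.imread('pics/s10.png'); cv2.imwrite('pics/s10c.png',cv2.resize(im[90:230,210:350],None,fx=4.2,fy=4.2))
E
```

```text
clock: 29.17
tool_pos: [0.528, 0.282, 0.1766]
eef_rot: [[-0.95, -0.312, 0.002], [-0.312, 0.95, 0.0], [-0.002, -0.0, -1.0]]
wrist_force: [-2.6, -0.6, 5.2]
grip_width: 0.0436
```

View pics/s10c.png

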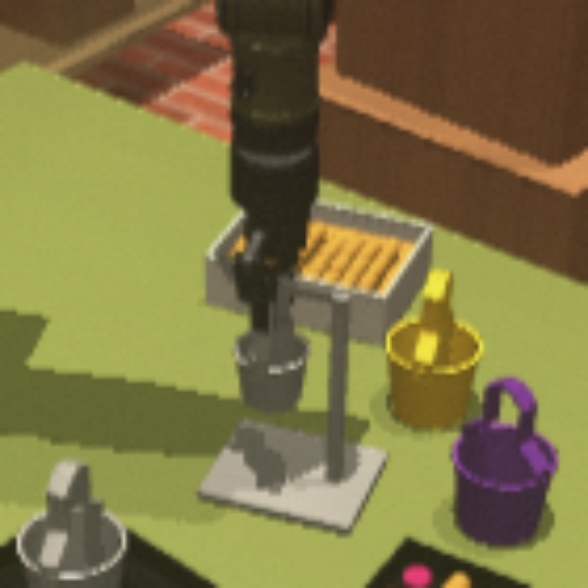

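Handle rests on the hook (+5 N). Open, then rise straight.

```bash
python3 -m handwheel '[[0,0,0,0,0,0,45],[0,0,0,0,0,0,47],[0,0,0,0,0,0,50],[0,0,0,0,0,0,54],[0,0,0,0,0,0,60],[0,0,0,0,0,0,68],[0,0,0,0,0,0,76],[0,0,0,0,0,0,85],[0,0,0,0,0,0,85],[0,0,0,0,0,0,85]]'
python3 -m handwheel '[[0,0,0,0,0,0,85],[0,0,0,0,0,0,85],[0,0,0.05,0,0,0,85],[0,0,0.12,0,0,0,85],[0,0,0.2,0,0,0,85],[0,0,0.3,0,0,0,85],[0,0,0.45,0,0,0,85],[0,0,0.6,0,0,0,85],[0,0,0.8,0,0,0,85],[0,0,1,0,0,0,85]]'
python3 -m handwheel '[[-0.05,0,0.2,0,0,0,85],[-0.15,0,0.3,0,0,0,85],[-0.3,-0.1,0.3,0,0,0,85],[-0.45,-0.15,0.3,0,0,0,85],[-0.6,-0.2,0.3,0,0,0,85],[-0.7,-0.25,0.3,0,0,0,85],[-0.8,-0.3,0.3,0,0,0,85],[-0.8,-0.3,0.3,0,0,0,85],[-0.8,-0.3,0.3,0,0,0,85],[-0.8,-0.3,0.3,0,0,0,85]]'
python3 - <<'E'
from h import *
snap('scene','s11');im=cv2.imread('pics/s11.png'); cv2.imwrite('pics/s11c.png',cv2.resize(im[90:290,150:350],None,fx=3,fy=3)); snap('wrist','w6')
for n in('scene','wrist'):
  for o in ['small_pail_eye','small_pail','hook_seat','big_pail','tray','gift_box','lid_stack','sweets_crate']:
    print(n,o,[(round(x['confidence'],2),toworld(n,x['location']).round(3).tolist()) for x in bot.landmark_of(o,n)])
W=np.load('/tmp/w6.npy').reshape(-1,3);W=W[~np.isnan(W).any(1)]
u=np.array([.951,.309]);v=np.array([-.309,.951]);q=W[:,:2]-[.5215,.2797];a=q@u;b=q@v
m=(abs(a)<.03)&(abs(b)<.03)&(abs(b)>.006)&(W[:,2]>.2)&(W[:,2]<.24)
print(m.sum(),np.percentile(a[m],[1,50,99]),np.percentile(b[m],[1,50,99]),W[m,2].max())
E
```

```text
clock: 30.05
tool_pos: [0.5281, 0.282, 0.1766]
eef_rot: [[-0.95, -0.312, 0.002], [-0.312, 0.95, 0.0], [-0.002, -0.0, -1.0]]
wrist_force: [-0.4, 1.2, 0.0]
grip_width: 0.0847
clock: 30.88
tool_pos: [0.528, 0.2819, 0.2784]
eef_rot: [[-0.95, -0.312, 0.002], [-0.312, 0.95, 0.001], [-0.003, -0.0, -1.0]]
wrist_force: [-0.2, 0.2, 0.3]
grip_width: 0.0849
clock: 31.72
tool_pos: [0.4483, 0.2522, 0.3087]
eef_rot: [[-0.95, -0.312, 0.003], [-0.312, 0.95, 0.001], [-0.004, 0.0, -1.0]]
wrist_force: [0.8, 0.4, -0.4]
grip_width: 0.0848
scene small_pail_eye [(0.57, [0.528, 0.278, 0.222]), (0.57, [0.423, -0.275, 0.134])]
scene small_pail [(0.8, [0.532, 0.28, 0.093]), (0.68, [0.425, -0.278, 0.002])]
scene hook_seat [(0.83, [0.523, 0.279, 0.221])]
scene big_pail [(0.97, [0.515, 0.027, 0.004]), (0.9, [0.734, 0.357, -0.001]), (0.69, [0.585, 0.464, 0.002]), (0.43, [0.771, 0.168, 0.003])]
scene tray [(0.93, [0.516, 0.026, 0.001])]
scene gift_box [(0.58, [0.774, 0.168, 0.002])]
scene lid_stack [(0.94, [0.767, -0.166, 0.0])]
scene sweets_crate [(0.8, [0.375, 0.56, 0.003])]
wrist small_pail_eye [(0.79, [0.527, 0.283, 0.22])]
wrist small_pail [(0.93, [0.534, 0.278, 0.092])]
wrist hook_seat [(0.83, [0.523, 0.281, 0.22])]
wrist big_pail [(0.96, [0.583, 0.463, 0.001]), (0.78, [0.729, 0.356, -0.001]), (0.57, [0.507, 0.023, 0.006]), (0.22, [0.53, 0.277, 0.087])]
wrist tray []
wrist gift_box [(0.6, [0.772, 0.165, 0.0])]
wrist lid_stack []
wrist sweets_crate [(0.6, [0.371, 0.565, -0.001])]
1059 [-0.00326526  0.00403339  0.0152243 ] [-0.02243271  0.00624481  0.02369555] 0.22553958229122523
```

View pics/s11c.png

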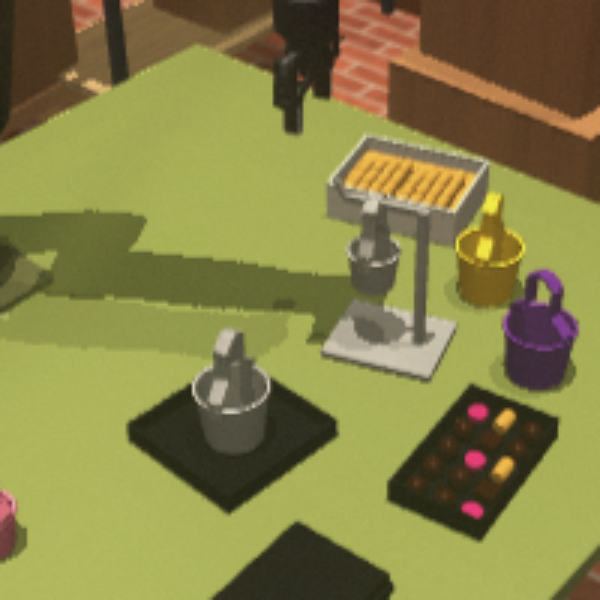

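View pics/w6.png

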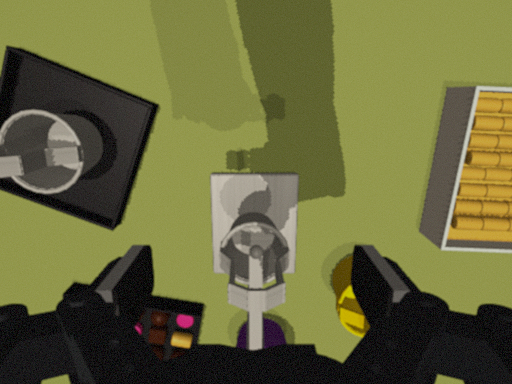

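```bash
for i in 1 2; do python3 -m handwheel '[[0,0,0,0,0,0,85],[0,0,0,0,0,0,85],[0,0,0,0,0,0,85],[0,0,0,0,0,0,85],[0,0,0,0,0,0,85],[0,0,0,0,0,0,85],[0,0,0,0,0,0,85],[0,0,0,0,0,0,85],[0,0,0,0,0,0,85],[0,0,0,0,0,0,85]]' | head -1
python3 - <<'E'
from h import *
snap('wrist','w7')
for o in ['small_pail_eye','small_pail']:
    print(o,[(round(x['confidence'],2),toworld('wrist',x['location']).round(3).tolist()) for x in bot.landmark_of(o,'wrist')])
W=np.load('/tmp/w7.npy').reshape(-1,3);W=W[~np.isnan(W).any(1)]
for z0,z1 in((.135,.155),(.218,.23)):
    P=W[(W[:,2]>z0)&(W[:,2]<z1)&(np.hypot(W[:,0]-.528,W[:,1]-.282)<.05)]
    print(z0,len(P),P.mean(0).round(4))
E
done
python3 -c "
from station import bot
bot.job_done()"
```

```text
clock: 33.45
small_pail_eye [(0.84, [0.526, 0.282, 0.221])]
small_pail [(0.75, [0.532, 0.279, 0.091])]
0.135 794 [0.524  0.2805 0.1448]
0.218 1738 [0.5295 0.2824 0.2215]
clock: 34.43
small_pail_eye [(0.78, [0.528, 0.283, 0.217])]
small_pail [(0.91, [0.53, 0.277, 0.09]), (0.47, [0.526, 0.285, 0.221])]
0.135 797 [0.5241 0.2806 0.1448]
0.218 1740 [0.5295 0.2824 0.2215]
the job is handed in; nothing more can be done
```

I lifted the large steel pail off the hook and set it down upright in the tray. I then hung the small steel pail by its handle on the freed hook and handed the job in at about 34.5 s of the 72 s. There was no verdict to read.

| Check | Result | Limit |
|---|---|---|
| Large pail, position in the tray | within 4 mm of the tray's middle, upright in the pictures, standing on the tray's floor | 50 mm, 0.08 rad |
| Small pail's eye, along the hook arm | about 5 mm from the seat | 35 mm |
| Small pail's eye, across the arm | 0–2 mm | 15 mm |
| Small pail's eye, height | about 0.22 m (readings 0.217–0.222 m), level with the seat | −6 to +8 mm |
| Small pail, tilt | about 0.05 rad, from the located origin and eye | 0.2 rad |
| Small pail, motion | point-cloud positions agreed to 0.1 mm over 1 s, so at rest | 0.03 m/s |

- **Bystanders:** the gift box, lid stack and crate were within measurement noise (under 5 mm) of where they started. The purple and yellow pails had not moved either, nor the pink one.
- **Robot:** the gripper was open and clear of everything, holding still about 80 mm away from the hook.
- **Failed or disagreeing checks:** none failed. The networks sometimes confused the pails with their look-alikes, which I settled by colour and position in the pictures.

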